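# Press the bush home with the locking pliers

### The arm

A 7-joint arm with a two-finger parallel gripper is mounted at the origin on the work surface. World frame = base frame: x ahead of the robot, y to its left, z up, the work surface at z = 0. Lengths are in m, angles in rad, forces in N, time in s.
With the tool pointing down it reaches from about 0.4 to 0.875 m from the base axis. Payload 4.4 kg.
Tool frame: the origin (TCP) lies on the centre line of the jaws, within the pads' length; the fingertips stand 19 mm ahead of it and the grasp point (between the pads) is the TCP (env.tcp_to_tips is the distance from the TCP to the fingertips, in m); z points along the fingers, y is the direction in which the jaws open and shut (so a half turn about z gives the same grasp; the last joint's range is limited). The gripper opens to 85 mm and grips with 20 to 120 N. Pads are 22 mm wide; open, the fingers measure 114 mm over their backs; the gripper's body (76 mm by 85 mm) begins 54 mm behind the grasp point. The pads swing forward as they close: fully open they stand 13 mm farther back than shut.
Start: joints at [1.229, 0.628, 0.038, 1.517, -0.027, 0.996, -0.02], TCP at [0.177, -0.625, 0.25] pointing down, gripper open.
Joint ranges: [-3.06, 3.06], [-0.37, 2.12], [-1.25, 1.32], [0.18, 2.47], [-1.1, 4.24], [0.23, 1.98], [-2.94, 2.94]. Speed limits (rad/s): [2.57, 2.57, 3.14, 3.14, 3.14, 3.14, 3.14].

### API

Orientations are given as a unit quaternion [w, x, y, z].
In Python, from station import env, viewer, order gives the robot as it stands.
- The arm moves only by the tool step_arm, never from a script. Its argument "motion" is a list that holds one entry, the list of rows, each a list of 7 numbers: the opening, from 0 (shut) to 1 (fully open), then the shift along the tool's x, y, z in units of 200 mm (1.0 is 200 mm), then the turn, a rotation vector about the tool's x, y, z in units of 60 degrees (1.0 is 60 degrees). A call has exactly 8 rows; each row is the pose to reach, as a shift and turn from the pose commanded when the call began, along the tool's axes at that moment; what a row does not reach only later rows make up. A row lasts 1/12 s, in which the tool goes at most 41.7 mm and 7.16 degrees, less where a joint would pass 70% of its speed; a pose out of reach is approached as far as the arm can. A call with a number of a shift or a turn outside -1 to 1 is refused whole. A call with a gripper value outside its range is refused whole. The fingers move at their own pace and stop on an object; "squeeze" is the grip in N (left out, the last holds). Time passes only in rows, so rows that repeat a pose let the fingers close, or fill a call up. It gives the time, the measured TCP pose, the force and the opening at its end, in the units of the state.
- env.observe(): the state, without advancing time (a new reading comes with each control period).
- viewer.grab_frame(name): name is "side" or "top" or "wrist"; returns a dict with "image" (480x640x3 uint8, blue, green, red), "range_z" (480x640 float32, m along the optical axis (not along the pixel's ray), 0 where there is no reading), "K" (3x3 intrinsics, pixels), "T" (4x4, takes a point from camera to world coordinates); the wrist camera has in their place "T_tool_cam" (4x4, takes a point from camera to tool coordinates, whose origin is the TCP and whose axes are the flange's). Camera axes: x right, y down, z forward; pixel columns grow to the right and rows downward; lengths in m; the calibration is good to about 2 mm. A picture is of the moment at which its call begins: read the wrist's pose just before it.
- order.close_job(): hands the job in, once; it reports no verdict.
Trained networks look in the newest picture that a camera, given by its name, has taken for a name from the list of things; names that differ only in an ending like _2 or _b are one class to them, and where a whole thing is asked for, a point or a joint stands for the part that bears it (a point fixed in the world has none). Each returns a list of dicts, best first, with "conf" (0 to 1); they miss things now and then, are a little off and sometimes report something else, mostly with a low value. They report only what shows in the picture. A call takes as long as a camera call. They do not tell look-alikes from the thing itself.
- viewer.find_in(camera, query): "rect" ([left, top, width, height] in pixels, round what is visible of it).
- viewer.trace(camera, query): "pixels" (480x640 bool, what is visible of it) and "rect" ([left, top, width, height] in pixels, round what is visible of it).
- viewer.mark_of(camera, query): "at" ([column, row] in pixels: a listed point, or the origin of a listed thing).
The state is a dict: "time_s": time; "joint_pos": joint angles; "qvel": joint speeds; "joint_efforts": joint torques, N m; "tool_pos": TCP position; "orientation": TCP orientation; "contact_force": force on the tool from outside, world axes, zero at the start; "moment": the same for the moment, N m; "gripper_width": finger opening in m.
Only numpy, scipy, OpenCV 4.12 (cv2) and the standard library are available. Lean on these libraries where they do the work, as an engineer would, in place of code of your own. Each camera call takes 0.05 s, during which the arm holds its last target.

### The job

The brass bush has crept out of the side of the small music box that stands between the jaws of the locking pliers: press it back. Push the pliers' moving handle gently towards the fixed handle until it goes over centre and the pliers stay locked by themselves, with the bush pressed home, and take the hand off them for a moment; then flick the release lever outwards so that the jaw springs open. Do not touch the box (it must stay standing in its place), do not force the pliers or drive the handle hard on against its stop, and leave the other things alone.

Things in the scene. Friction and masses are not known exactly. Their poses are not given: they have to be found in the camera images.
- clamp: steel locking C-clamp pliers lying flat, fixed on a wooden board 201 x 215 x 15 mm (clamp x -66 to +135, y -60 to +155 mm). Origin on the shelf under the moving handle's pivot; z up, +y towards the jaws, the handles run to -y, the moving one on the -x side. Bars lie 27 to 56 mm above the shelf, pins up to 65 mm. Over 20 N on any part counts as forcing them
- handle_push (a point): where to push: centre of the moving handle's outer (-x) face, 100 mm from the pivot, 41 mm above the shelf. A bar 14 mm wide, 28 mm tall, ending 120 mm from the pivot; the face is 7 mm outside the bar's centre line, which passes through the pivot. It resists with 6 to 10 N, fading to nothing at the over-centre point, then runs on by itself 5 mm to a rigid stop; let go earlier, it springs open
- handle_pivot (a point): vertical pivot of the moving handle (above the clamp's origin). Open, the handle is splayed about 0.64 rad from the clamp's -y axis to -x; it closes towards +x. It locks with its centre line somewhere within 0.13 rad either side of the -y axis: the adjusting screw sets where, it differs each time and can only be felt. Over centre comes 0.05 rad before the stop
- fixed_grip_end (a point): end of the fixed handle, a bar 16 mm wide and 26 mm tall along the clamp's y axis (clamp x = 72, y = -105 mm); an adjusting screw 18 mm across stands out 20 mm further to -y
- lever_tab (a point): centre of the inner (+x) face of the release lever's thumb tab: an upright steel plate 6 mm thick, 36 mm long, from 30 to 76 mm above the shelf, about 152 mm from the handle pivot, at the end of a thin lever along the handle's inner side; it swings with the handle. Once locked, push it outwards (clamp -x) 20 to 35 mm with 1 to 3 N: the handle jumps open, away from the push
- tab_when_locked (a point): where the centre of the thumb tab's inner face will be while the pliers are locked, within a few mm (clamp x = 21, y = -151 mm); the space on its +x side is free for 40 mm and more
- jaw (a joint): angle of the moving jaw: between -0.37 and 0.00 rad with the pliers open (differs each time), about 0.10 to 0.12 when shut on the box with the bush home. It hardly changes near the over-centre point, so it does not show whether the pliers have locked
- release (a joint): angle of the release lever on the handle's link: 0 at rest (sprung), grows as the tab is pushed outwards, 0.5 at most; it trips the locked handle at about 0.2 rad
- bush (a joint): how far the bush has been pressed into the box: starts at 0 to 0.0015 m, 0.006 is flush with the box's side; at 0.0045 or more it counts as home. The bush is a brass cylinder 14 mm in diameter in the box's side that faces the moving jaw (-x), standing 4.5 to 6 mm proud; the pliers press it in as they close, the hand does not
- music_box: small closed wooden music box, 60 mm (x) x 70 mm (y) x 46 mm tall, loose on the board between the jaws, its origin at the centre of its underside, near x = +54, y = +105 mm of the clamp and turned the same way. The pliers shift it up to 3 mm against the fixed jaw by themselves
- winding_key: bystander: brass winding key lying flat, 51 mm long, 34 mm wide, 11 mm high, origin near its middle on the shelf
- screwdriver: bystander: screwdriver with a wooden handle, 150 mm long, lying on the shelf, origin near its middle
- tin: bystander: low round tin, 62 mm across, 30 mm high, origin at the centre of its underside
- piggy_bank: bystander: white ceramic piggy bank about 135 mm long and 115 mm high, origin on the shelf under its middle
- bottle: bystander: green glass bottle with a cork, 72 mm across, 245 mm high, origin at the centre of its underside
- led_lamp: bystander: steel candlestick-style lamp, foot 100 mm across, 246 mm high, origin at the centre of its underside
Mind the look-alikes: they are no part of the job. What is meant by the music_box is not green, and is the smaller of those in its own colour.

How it is judged:
By the outcome, as a careful person would: the job done as asked, in the order asked, and still so for the second after the job is handed in, with the robot touching nothing.
It also fails if it takes over 64 s, if anything falls off the work surface, if the arm or the gripper's body presses on something with over 40 N, if the wrist force passes 120 N, or if a joint passes its speed limit or range.

## Working session

There is one attempt and no reset: what is moved stays moved. The work goes in short steps, Python scripts to look and compute and a tool call to move; the robot and the scene stay as the last step left them, time stands still between calls to the robot, and variables do not carry over. Pictures are saved under pics/ and viewed, and the job is handed in when it is done.

Besides the shell and the picture viewer there is one more tool, called after ">>>" by a JSON object that holds its "name" and its "arguments". step_arm: Moves the arm, as the interface text tells. Its arguments: {"type":"object","properties":{"motion":{"type":"array","items":{"type":"array","items":{"type":"array","items":{"type":"number","minimum":-1,"maximum":1}}}},"squeeze":{"type":"number"}},"required":["motion"]}

```bash
ls; mkdir -p pics; cat > h.py <<'E'
import numpy as np,cv2
from station import env,viewer,order
def save(cam,name):
    f=viewer.grab_frame(cam); cv2.imwrite(f'pics/{name}.png',f['image']); return f
def px2w(f,u,v,T=None,z=None):
    K=f['K'];T=f['T'] if T is None else T
    r=np.array([(u-K[0,2])/K[0,0],(v-K[1,2])/K[1,1],1.])
    if z is None:
        d=f['range_z'][int(round(v)),int(round(u))]
        return T[:3,:3]@(r*d)+T[:3,3]
    d=T[:3,:3]@r; return T[:3,3]+d*(z-T[2,3])/d[2]
E
python3 - <<'E'
from h import *
np.set_printoptions(precision=4,suppress=True)
s=env.observe();print(s)
print(env.tcp_to_tips)
for c in ['top','side']:
    f=save(c,c+'0');print(c,f['K'],f['T'])
    for q in ['clamp','handle_push','handle_pivot','fixed_grip_end','lever_tab','tab_when_locked','music_box','winding_key','screwdriver','tin','piggy_bank','bottle','led_lamp']:
        m=viewer.mark_of(c,q)
        for x in m[:3]:
            u,v=x['at']
            try: p=px2w(f,u,v)
            except Exception as e:p=None
            print(c,q,round(x['conf'],2),np.round(x['at'],1),p)
E
```

```text
pics
{'time_s': 0.0, 'joint_pos': array([ 1.2291,  0.6294,  0.0384,  1.5184, -0.027 ,  0.9963, -0.02  ]), 'qvel': array([ 0.0003,  0.0007,  0.0008,  0.0019,  0.0011,  0.0003, -0.0022]), 'joint_efforts': array([ -0.0001, -56.3403,   1.2266, -19.3439,   0.0111,   0.0107,
         0.0001]), 'tool_pos': array([ 0.1769, -0.6248,  0.2494]), 'orientation': array([-0.0009,  0.9905,  0.1375, -0.0001]), 'contact_force': array([ 1.1005, -0.3676, -0.6804]), 'moment': array([-0.0045,  0.0352, -0.0082]), 'gripper_width': 0.08542889161018462}
0.019
top [[622.7323   0.     314.3415]
 [  0.     622.7323 238.0057]
 [  0.       0.       1.    ]] [[ 0.0197 -0.9979  0.0613  0.5191]
 [-0.9998 -0.0202 -0.0068  0.0153]
 [ 0.008  -0.0611 -0.9981  1.4196]
 [ 0.      0.      0.      1.    ]]
top clamp 0.91 [328.8 278.4] [ 0.515  -0.0272  0.0583]
top handle_push 0.59 [366.1 306.4] [ 0.4558 -0.1096  0.0582]
top handle_push 0.4 [283.8 249.1] [0.5771 0.0724 0.0565]
top handle_pivot 0.84 [333.4 278.2] [ 0.5156 -0.0371  0.0614]
top fixed_grip_end 0.64 [379.1 242.1] [ 0.5972 -0.1374  0.0459]
top lever_tab 0.64 [394.3
[... 1311 characters left out ...]
469  0.2245 0.0455]
side music_box 0.65 [283.5 325.8] [0.6215 0.2528 0.0607]
side music_box 0.6 [323.  273.4] [0.5676 0.1022 0.0562]
side winding_key 0.7 [293.4 220.8] [ 0.6804 -0.0727  0.0113]
side screwdriver 0.69 [250.2 388.6] [0.644  0.4091 0.0929]
side screwdriver 0.66 [273.9 264.8] [0.695  0.0684 0.0049]
side screwdriver 0.56 [351.9 247.1] [0.5162 0.0072 0.0477]
side tin 0.9 [400.4 287.1] [0.3895 0.0842 0.0305]
side tin 0.22 [333.9 200.3] [ 0.5858 -0.1279  0.053 ]
side piggy_bank 0.88 [343.3 424.3] [0.4632 0.4391 0.0985]
side bottle 0.65 [252.8 387.9] [0.6391 0.4078 0.0956]
side led_lamp 0.9 [320.7 142. ] [ 0.6733 -0.3871  0.0128]
side led_lamp 0.52 [352.9 247. ] [0.5138 0.0071 0.0485]
```

```bash
python3 - <<'E'
from h import *
for c in ['top','side']:
    i=cv2.imread(f'pics/{c}0.png')
    r=(slice(170,350),slice(190,430)) if c=='top' else (slice(160,310),slice(250,450))
    cv2.imwrite(f'pics/{c}0c.png',cv2.resize(i[r],(800,600),interpolation=cv2.INTER_CUBIC))
E
```

```text
(no output)
```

View pics/top0c.png

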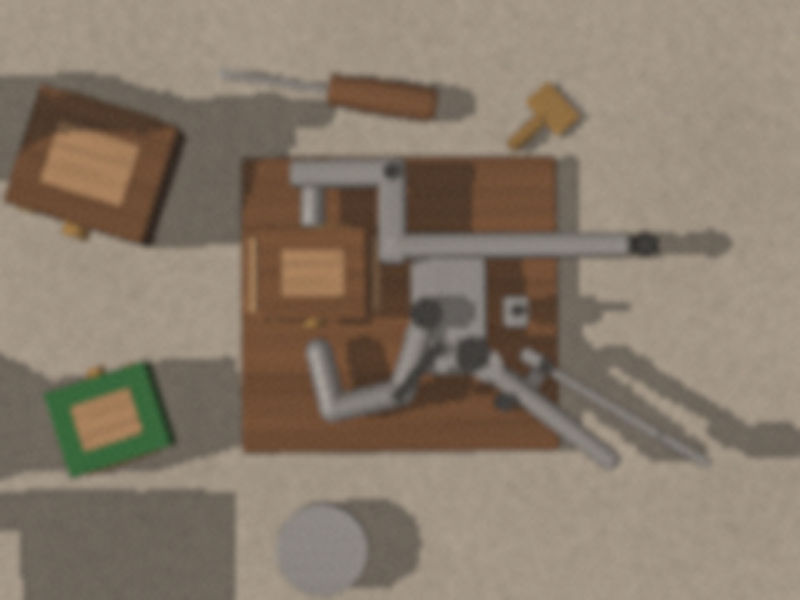

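View pics/side0c.png

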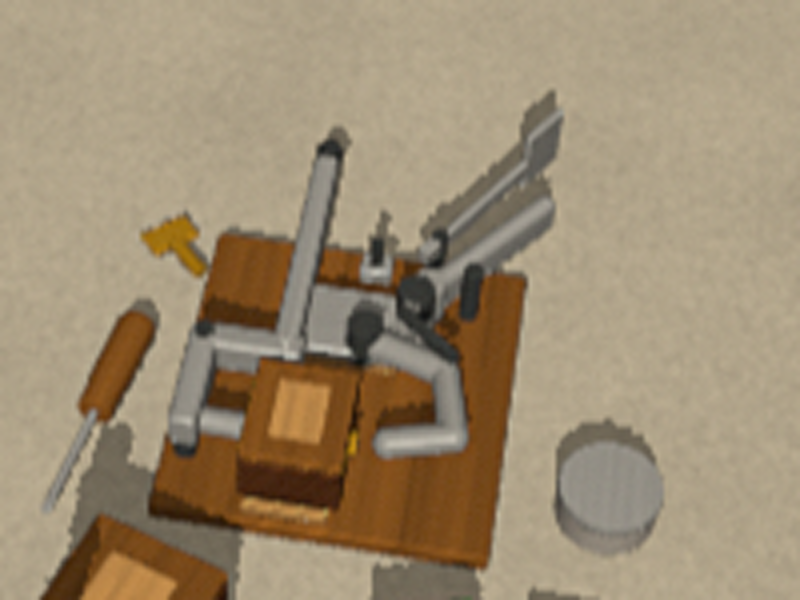

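View pics/top0.png

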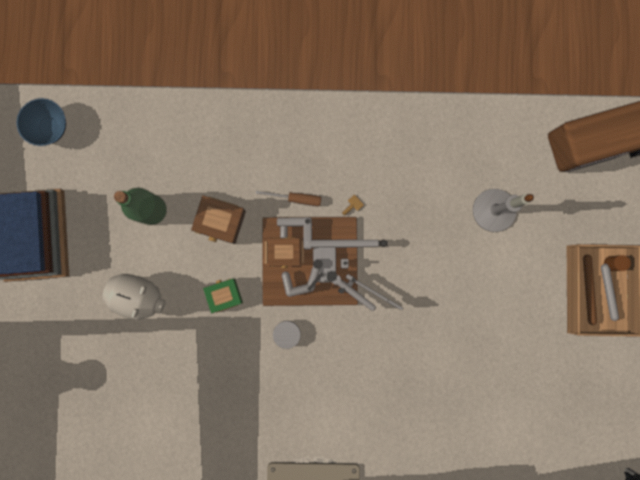

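```bash
python3 - <<'E'
from h import *
np.set_printoptions(precision=4,suppress=True)
f=save('top','top1');T=f['T'];K=f['K']
v,u=np.mgrid[0:480,0:640];d=f['range_z']
P=np.stack([(u-K[0,2])/K[0,0]*d,(v-K[1,2])/K[1,1]*d,d],-1)@T[:3,:3].T+T[:3,3]
z=P[...,2];reg=(u>240)&(u<420)&(v>200)&(v<325)
print('shelf z',np.median(z[380:440,400:500]))
hsv=cv2.cvtColor(f['image'],cv2.COLOR_BGR2HSV)
brd=reg&(hsv[...,1]>90)&(z>0.008)&(z<0.022)&(u>255)
n,l,st,_=cv2.connectedComponentsWithStats(brd.astype(np.uint8))
k=[i for i in range(1,n) if st[i,4]>40]
m=np.isin(l,k)
r=cv2.minAreaRect((P[m][:,:2]*1000).astype(np.float32));print('board',r,cv2.boxPoints(r), np.median(z[m]))
# bars
bar=reg&(z>0.04)&(z<0.07)&(u>310)
for nm,mm in [('fixed',bar&(v<255)&(v>232)&(u>315)),('handle',bar&(v>280)&(u>338)),('tab',reg&(z>0.066)&(u>340))]:
    q=P[mm];print(nm,len(q),q.mean(0))
    for row in q[::max(1,len(q)//25)]: print('   ',row)
    if nm!='tab':print(cv2.fitLine((q[:,:2]*1000).astype(np.float32),cv2.DIST_HUBER,0,.01,.01).ravel())
# tab
E
```

```text
shelf z -0.0006228710898210643
board ((572.1708374023438, 15.795585632324219), (233.5715789794922, 212.28814697265625), 1.7629255056381226) [[452.1749 118.2966]
 [458.7057 -93.891 ]
 [692.1668 -86.7055]
 [685.6359 125.4822]] 0.014414273782189513
fixed 587 [ 0.5915 -0.0712  0.051 ]
    [ 0.599  -0.0065  0.0509]
    [ 0.5998 -0.057   0.0542]
    [ 0.601  -0.1078  0.0514]
    [ 0.5966 -0.0131  0.0558]
    [ 0.5981 -0.0661  0.0491]
    [ 0.5991 -0.1169  0.0494]
    [ 0.5948 -0.0111  0.0482]
    [ 0.5956 -0.0616  0.0513]
    [ 0.5965 -0.1121  0.0538]
    [ 0.5924 -0.0045  0.0496]
    [ 0.5931 -0.0548  0.0558]
    [ 0.5945 -0.1081  0.0492]
    [ 0.5899 -0.0001  0.0521]
    [ 0.5908 -0.0505  0.0548]
    [ 0.5919 -0.1011  0.0542]
    [ 0.5934 -0.1528  0.0448]
    [ 0.5886 -0.0441  0.0527]
    [ 0.5896 -0.0946  0.0533]
    [ 0.5909 -0.1459  0.0476]
    [ 0.5864 -0.0398  0.0519]
    [ 0.5869 -0.0897  0.0607]
    [ 0.5886 -0.1436  0.0484]
    [ 0.5844 -0.0378  0.0457]
    [ 0.5853 -0.0885  0.048 ]
    [ 0.5817 -0.0004  0.0402]
    [ 0.5705 -0.0028  0.044 ]
[  0.0441  -0.999  592.0849 -74.0074]

[... 967 characters left out ...]
]
    [0.5191 0.0153 1.4196]
    [0.5191 0.0153 1.4196]
    [0.5191 0.0153 1.4196]
    [0.5191 0.0153 1.4196]
    [0.5191 0.0153 1.4196]
    [0.5191 0.0153 1.4196]
    [ 0.4709 -0.156   0.0668]
    [ 0.4691 -0.1572  0.0744]
    [ 0.4667 -0.1556  0.0703]
    [ 0.4671 -0.1613  0.0763]
    [ 0.465  -0.159   0.0779]
    [ 0.4649 -0.1659  0.0746]
    [ 0.4627 -0.164   0.0727]
    [ 0.4631 -0.1694  0.0805]
    [ 0.4609 -0.1673  0.08  ]
    [ 0.4608 -0.1745  0.075 ]
    [ 0.4585 -0.1705  0.0727]
    [ 0.4586 -0.177   0.0725]
    [ 0.4565 -0.1749  0.0727]
    [ 0.4568 -0.1808  0.0765]
    [ 0.4544 -0.1768  0.0743]
    [ 0.4548 -0.1826  0.0786]
    [ 0.4526 -0.1828  0.0778]
    [0.5191 0.0153 1.4196]
```

```bash
python3 - <<'E'
from h import *
np.set_printoptions(precision=4,suppress=True)
f=viewer.grab_frame('top');T=f['T'];K=f['K']
C=np.array([px2w(f,u,v,z=.0144)[:2] for u,v in [(262.7,217),(357,217),(357.2,305.2),(262.7,305.2)]]);print(C)
Q=np.array([[135,155],[135,-60],[-66,-60],[-66,155]])/1000.
c0,q0=C.mean(0),Q.mean(0);H=(Q-q0).T@(C-c0);yaw=np.arctan2(H[0,1]-H[1,0],H[0,0]+H[1,1])
R=np.array([[np.cos(yaw),-np.sin(yaw)],[np.sin(yaw),np.cos(yaw)]]);o=c0-R@q0
print('board yaw,origin',yaw,o,(R@Q.T).T+o-C)
v,u=np.mgrid[0:480,0:640];d=f['range_z']
P=np.stack([(u-K[0,2])/K[0,0]*d,(v-K[1,2])/K[1,1]*d,d],-1)@T[:3,:3].T+T[:3,3]
z=P[...,2]
q=P[(z>.042)&(z<.065)&(u>325)&(u<376)&(v>235)&(v<252)][:,:2]
g=cv2.fitLine((q*1000).astype(np.float32),cv2.DIST_HUBER,0,.01,.01).ravel();print('fixed',g,len(q),'yaw',np.arctan(-g[0]/g[1]), 'line pt',R.T@(g[2:]/1000-o))
# handle: points in strip
for a in [0]:
    S=P[(z>.042)&(z<.064)&(u>335)&(u<380)&(v>275)&(v<315)][:,:2]
    L=(S-o)@R
    th=np.linspace(.45,.8,71)
    best=max((np.sum((np.abs(L@[np.cos(t),-np.sin(t)])<.007)&(L@[-np.sin(t),-np.cos(t)]>.03)),t) for t in th);print('theta',best)
    t=best[1];n=L@[np.cos(t),-np.sin(t)];al=L@[-np.sin(t),-np.cos(t)]
    s=(np.abs(n)<.011)&(al>.04)&(al<.125)
    for a0 in np.arange(.04,.125,.01):
        k=s&(al>=a0)&(al<a0+.01);print(a0,k.sum(),n[k].min() if k.any() else 0,n[k].max()if k.any() else 0,n[k].mean() if k.any() else 0)
W=P[(z>.066)&(z<.1)&(u>370)&(u<410)&(v>290)&(v<315)];L=(W[:,:2]-o)@R;print('tab',L.mean(0),np.hypot(*L.mean(0)),L.min(0),L.max(0))
for nm in ['handle_push','handle_pivot','fixed_grip_end','lever_tab']:
    for m in viewer.mark_of('top',nm)[:1]:
        zz=dict(handle_push=.041,handle_pivot=.06,fixed_grip_end=.05,lever_tab=.053)[nm]
        w=px2w(f,*m['at'],z=zz);print(nm,w,R.T@(w[:2]-o))
print(env.observe()['time_s'])
E
```

```text
[[ 0.6506  0.1236]
 [ 0.655  -0.09  ]
 [ 0.456  -0.0935]
 [ 0.4519  0.1187]]
board yaw,origin 0.02058420599704494 [ 0.5199 -0.0335] [[ 0.001   0.0006]
 [ 0.0011 -0.0007]
 [-0.0009 -0.0013]
 [-0.0012  0.0014]]
fixed [  0.0369  -0.9993 592.72   -73.0709] 391 yaw 0.036888678 line pt [ 0.072 -0.041]
theta (np.int64(254), np.float64(0.66))
0.04 31 -0.00905461337121991 0.006765464001482048 -0.00037189665687245414
0.05 29 -0.006992308693661253 0.006577206166406069 -0.0001935182422005633
0.060000000000000005 29 -0.006798897924914552 0.006842587308897567 2.18528975960747e-05
0.07 29 -0.006622126760306212 0.007017745784773173 0.0002759833256666256
0.08000000000000002 29 -0.006439374177081969 0.007232739197459132 0.0003971742563718601
0.09000000000000001 31 -0.0066350236372984366 0.007238640213202768 -0.00012788796076899702
0.1 29 -0.006510999807841048 0.006868681562835 0.0003847976427929223
0.11000000000000001 24 -0.005570445126818884 0.007046651072533048 0.000266152851525139
0.12000000000000002 0 0 0 0
tab [-0.0614 -0.1356] 0.14885810614472164 [-0.0707 -0.1506] [-0.0512 -0.1207]
handle_push [ 0.4513 -0.1136  0.041 ] [-0.0702 -0.0787]
handle_pivot [ 0.5124 -0.0375  0.06  ] [-0.0076 -0.0038]
fixed_grip_end [ 0.5946 -0.1394  0.05  ] [ 0.0726 -0.1074]
lever_tab [ 0.4646 -0.1725  0.053 ] [-0.0581 -0.1378]
1.7
```

```bash
cat > c.py <<'E'
import json,os,sys
from h import *
from scipy.spatial.transform import Rotation as Ro
np.set_printoptions(precision=4,suppress=True)
O=np.array([.5199,-.0335]);YAW=.0206
def Rd(yaw): # tool down, tool x at yaw
    return Ro.from_matrix(np.array([[np.cos(yaw),np.sin(yaw),0],[np.sin(yaw),-np.cos(yaw),0],[0,0,-1]]))
def load():
    if os.path.exists('cmd.json'):
        a=json.load(open('cmd.json'));return np.array(a[0]),Ro.from_quat(a[1])
    q=[-.0009,.9905,.1375,-.0001]
    return np.array([.177,-.625,.25]),Ro.from_quat(q[1:]+q[:1])
def apply(n):
    p,r=load();p2=p+r.apply(np.array(n[:3])*.2);r2=r*Ro.from_rotvec(np.radians(60)*np.array(n[3:]))
    json.dump([list(p2),list(r2.as_quat())],open('cmd.json','w'));return p2,r2
def plan(pos,yaw):
    p,r=load();d=r.inv().apply(np.array(pos)-p)/.2;w=(r.inv()*Rd(yaw)).as_rotvec()/np.radians(60)
    return np.round(np.r_[d,w],3)
def rot(y):return np.array([[np.cos(y),-np.sin(y)],[np.sin(y),np.cos(y)]])
def w(cx,cy): return O+rot(YAW)@np.array([cx,cy])
def tcp_for(theta,gap=0,al=.1,half=.011): # TCP so that finger +x face lies gap outside handle face
    n=np.array([-np.cos(theta),np.sin(theta)])
    return w(*(al*np.array([-np.sin(theta),-np.cos(theta)])+(.007+half+gap)*n)), YAW-theta
def obs():
    s=env.observe();q=s['orientation'];R=Ro.from_quat([q[1],q[2],q[3],q[0]])
    x=R.as_matrix()[:,0];p,r=load()
    print('t',s['time_s'],'pos',s['tool_pos'],'err',s['tool_pos']-p,'yaw',np.arctan2(x[1],x[0]),'F',s['contact_force'],'w',s['gripper_width'],'q',s['joint_pos'])
E
python3 - <<'E'
from c import *
p,y=tcp_for(.66,.03);print(p,y)
print(plan([*p,.25],y))
print((np.array([*p,.25])-load()[0]))
E
```

```text
[ 0.4217 -0.0851] -0.6394000000000001
[ 1.913 -2.264  0.004 -0.002  0.001  0.874]
[0.2447 0.5399 0.    ]
```

>>> {"name": "step_arm", "arguments": {"motion": [[[0, 0.08, -0.094, 0, 0, 0, 0], [0, 0.16, -0.189, 0, 0, 0, 0], [0, 0.24, -0.283, 0, 0, 0, 0], [0, 0.32, -0.378, 0, 0, 0, 0], [0, 0.4, -0.472, 0, 0, 0, 0], [0, 0.48, -0.566, 0, 0, 0, 0], [0, 0.56, -0.661, 0, 0, 0, 0], [0, 0.64, -0.755, 0, 0, 0, 0]]], "squeeze": 20}}

```text
time_s: 2.37
tool_pos: [0.2595, -0.4442, 0.2505]
orientation: [0.0, 0.991, 0.137, 0.0]
contact_force: [0.4, -0.4, 0.5]
gripper_width: -0.0002
```

>>> {"name": "step_arm", "arguments": {"motion": [[[0, 0.08, -0.094, 0, 0, 0, 0], [0, 0.16, -0.189, 0, 0, 0, 0], [0, 0.24, -0.283, 0, 0, 0, 0], [0, 0.32, -0.378, 0, 0, 0, 0], [0, 0.4, -0.472, 0, 0, 0, 0], [0, 0.48, -0.566, 0, 0, 0, 0], [0, 0.56, -0.661, 0, 0, 0, 0], [0, 0.64, -0.755, 0, 0, 0, 0]]]}}

```text
time_s: 3.03
tool_pos: [0.3416, -0.2641, 0.2506]
orientation: [0.0, 0.991, 0.137, 0.0]
contact_force: [0.2, 0.3, 0.3]
gripper_width: 0.0002
```

>>> {"name": "step_arm", "arguments": {"motion": [[[0, 0.08, -0.094, 0, 0, 0, 0.11], [0, 0.16, -0.189, 0, 0, 0, 0.22], [0, 0.24, -0.283, 0, 0, 0, 0.33], [0, 0.32, -0.378, 0, 0, 0, 0.44], [0, 0.4, -0.472, 0, 0, 0, 0.55], [0, 0.48, -0.566, 0, 0, 0, 0.66], [0, 0.56, -0.661, 0, 0, 0, 0.77], [0, 0.634, -0.754, 0, 0, 0, 0.874]]]}}

```text
time_s: 3.7
tool_pos: [0.4228, -0.0842, 0.2506]
orientation: [-0.0, 0.948, -0.317, 0.0]
contact_force: [-0.6, -0.5, -0.0]
gripper_width: 0.0001
```

```bash
python3 - <<'E'
from c import *
apply([.64,-.755,0,0,0,0]);apply([.64,-.755,0,0,0,0]);print(apply([.634,-.754,0,0,0,.874])[0])
obs()
f=save('wrist','w1');print(f['T_tool_cam'],f['K'])
p,y=tcp_for(.66,.03);print(plan([*p,.052],y))
E
```

```text
[ 0.422  -0.0851  0.2508]
t 3.7 pos [ 0.4228 -0.0842  0.2506] err [ 0.0008  0.0008 -0.0002] yaw -0.6447422832104329 F [-0.5866 -0.4658 -0.0012] w 7.471822140148036e-05 q [-0.0046  0.3238  0.1777  2.0979 -0.085   0.7254 -1.9879]
[[ 0.0008 -0.9509 -0.3096  0.0784]
 [ 1.      0.001  -0.0002  0.0005]
 [ 0.0005 -0.3096  0.9509 -0.1235]
 [ 0.      0.      0.      1.    ]] [[381.5563   0.     313.045 ]
 [  0.     381.5563 239.0278]
 [  0.       0.       1.    ]]
[ 0.     0.002  0.994 -0.001  0.001  0.   ]
```

View pics/w1.png

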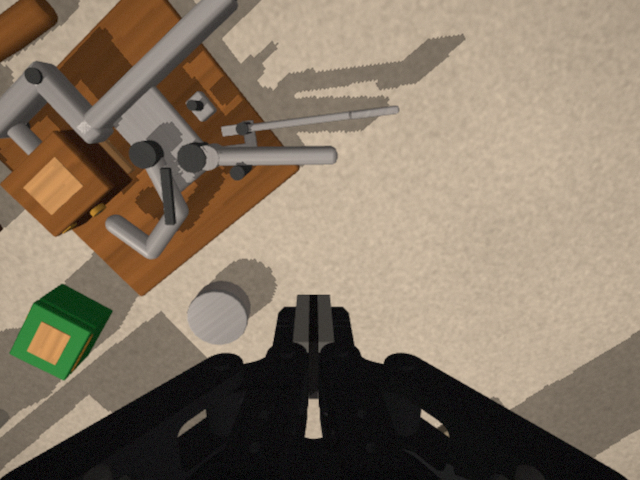

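```bash
python3 - <<'E'
from c import *
f=viewer.grab_frame('wrist')
for v in [297,300,310,320,330,340]:
    for u in [283,303,322,343]:
        print((u,v),px2w(f,u,v,T=f['T_tool_cam']),end=' ')
    print()
E
```

```text
(283, 297) [-0.1092 -0.032   0.2497] (303, 297) [ 0.0098 -0.0035  0.0131] (322, 297) [0.0095 0.0041 0.0137] (343, 297) [-0.1089  0.0329  0.2494] 
(283, 300) [-0.1128 -0.0321  0.2498] (303, 300) [ 0.0094 -0.0034  0.0112] (322, 300) [0.0096 0.004  0.0108] (343, 300) [-0.1135  0.0331  0.2512] 
(283, 310) [ 0.0056 -0.0113  0.0101] (303, 310) [ 0.0093 -0.0032  0.0034] (322, 310) [0.0096 0.0038 0.0029] (343, 310) [0.0054 0.0123 0.0105] 
(283, 320) [ 0.0054 -0.0107  0.0028] (303, 320) [ 0.0101 -0.003  -0.0054] (322, 320) [ 0.0098  0.0037 -0.0048] (343, 320) [0.0058 0.0117 0.0022] 
(283, 330) [ 0.0053 -0.0102 -0.004 ] (303, 330) [ 0.0092 -0.0029 -0.0104] (322, 330) [ 0.0101  0.0035 -0.0119] (343, 330) [ 0.0057  0.0112 -0.0047] 
(283, 340) [ 0.0054 -0.0097 -0.0106] (303, 340) [ 0.0098 -0.0027 -0.0173] (322, 340) [ 0.0099  0.0034 -0.0175] (343, 340) [ 0.0062  0.0106 -0.0117]
```

>>> {"name": "step_arm", "arguments": {"motion": [[[0, 0, 0, 0.12, 0, 0, 0], [0, 0, 0, 0.24, 0, 0, 0], [0, 0, 0, 0.36, 0, 0, 0], [0, 0, 0, 0.48, 0, 0, 0], [0, 0, 0, 0.6, 0, 0, 0], [0, 0, 0, 0.72, 0, 0, 0], [0, 0, 0, 0.84, 0, 0, 0], [0, 0, 0, 0.95, 0, 0, 0]]]}}

```text
time_s: 4.47
tool_pos: [0.419, -0.0845, 0.0714]
orientation: [-0.002, 0.949, -0.314, -0.005]
contact_force: [-0.5, 0.8, 0.1]
gripper_width: -0.0001
```

```bash
python3 - <<'E'
from c import *
apply([0,0,.95,0,0,0])
obs()
f=save('wrist','w2');save('side','s2')
p,y=tcp_for(.66,.03);print(plan([*p,.052],y))
E
```

```text
t 4.4667 pos [ 0.419  -0.0845  0.0714] err [-0.0029  0.0002  0.0106] yaw -0.6388632363285962 F [-0.4801  0.7601  0.1268] w -9.250764213441465e-05 q [ 0.0516  0.6739  0.1253  2.2552 -0.3569  0.2413 -1.7117]
[ 0.     0.002  0.044 -0.001  0.001  0.   ]
```

View pics/w2.png

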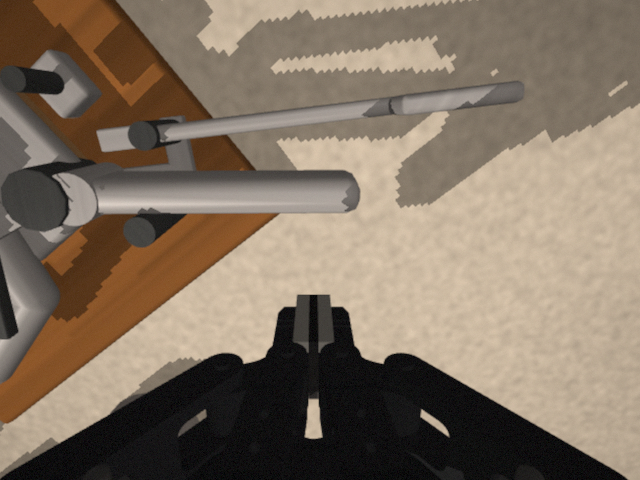

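View pics/s2.png

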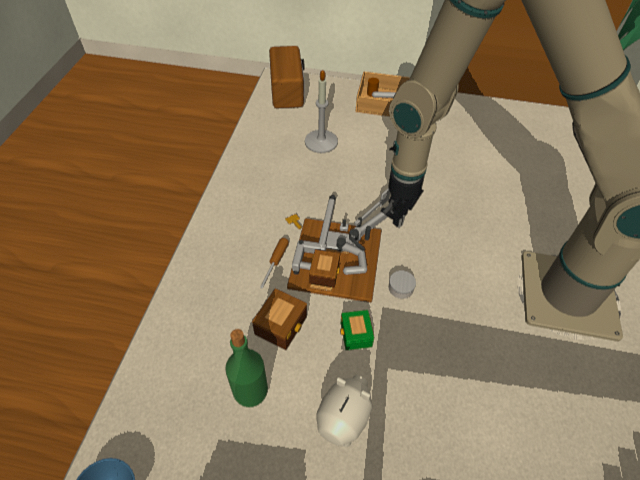

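```bash
python3 - <<'E'
from c import *
p,y=tcp_for(.66,.009);print(p,plan([*p,.052],y))
E
```

```text
[ 0.4386 -0.0976] [ 0.105  0.002  0.044 -0.001  0.001  0.   ]
```

>>> {"name": "step_arm", "arguments": {"motion": [[[0, 0.025, 0, 0, 0, 0, 0], [0, 0.05, 0, 0, 0, 0, 0], [0, 0.075, 0, 0, 0, 0, 0], [0, 0.105, 0, 0, 0, 0, 0], [0, 0.105, 0, 0.015, 0, 0, 0], [0, 0.105, 0, 0.03, 0, 0, 0], [0, 0.105, 0, 0.044, 0, 0, 0], [0, 0.105, 0, 0.044, 0, 0, 0]]]}}

```text
time_s: 5.23
tool_pos: [0.4365, -0.0957, 0.0641]
orientation: [-0.002, 0.949, -0.314, -0.005]
contact_force: [-0.1, 0.4, 0.2]
gripper_width: 0.0
```

```bash
python3 - <<'E'
from c import *
apply([.105,0,.044,0,0,0])
obs()
f=save('wrist','w3');save('top','t3')
E
```

```text
t 5.2333 pos [ 0.4365 -0.0957  0.0641] err [-0.0023  0.0016  0.0121] yaw -0.639551135816806 F [-0.1485  0.4497  0.2328] w 1.612224720898814e-05 q [ 0.0673  0.7002  0.1321  2.2089 -0.3593  0.2612 -1.693 ]
```

View pics/w3.png

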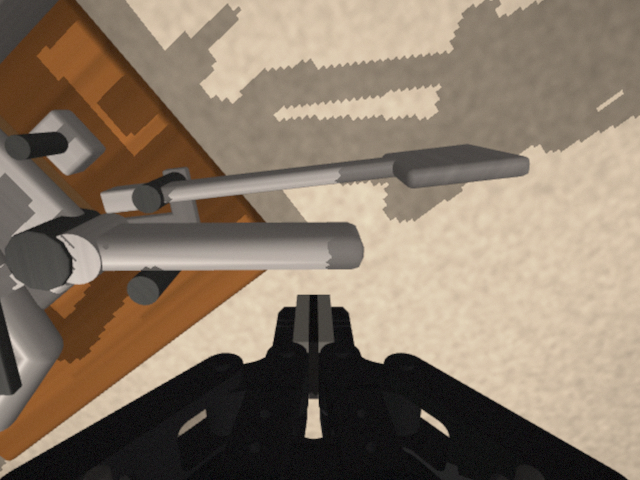

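```bash
cat >> c.py <<'E'
def Rt(yaw,pos,tilt):
    e=np.array(pos[:2])/np.hypot(*pos[:2]);return Ro.from_rotvec(tilt*np.array([-e[1],e[0],0]))*Rd(yaw)
def planT(pos,yaw,tilt=0):
    p,r=load();d=r.inv().apply(np.array(pos)-p)/.2;w_=(r.inv()*Rt(yaw,pos,tilt)).as_rotvec()/np.radians(60)
    return np.round(np.r_[d,w_],3)
E
python3 - <<'E'
from c import *
p,y=tcp_for(.66,.009)
print(planT([*p,.052],y,.09),Rt(y,p,.09).as_matrix()[:,2])
E
```

```text
[ 0.     0.002  0.    -0.036 -0.077  0.   ] [-0.0877  0.0195 -0.996 ]
```

>>> {"name": "step_arm", "arguments": {"motion": [[[0, 0, 0, 0, -0.009, -0.019, 0], [0, 0, 0, 0, -0.018, -0.038, 0], [0, 0, 0, 0, -0.027, -0.057, 0], [0, 0, 0, 0, -0.036, -0.077, 0], [0, 0, 0, 0, -0.036, -0.077, 0], [0, 0, 0, 0, -0.036, -0.077, 0], [0, 0, 0, 0, -0.036, -0.077, 0], [0, 0, 0, 0, -0.036, -0.077, 0]]]}}

```text
time_s: 6.0
tool_pos: [0.4366, -0.0958, 0.0646]
orientation: [0.003, 0.948, -0.314, -0.048]
contact_force: [0.3, -0.3, -0.5]
gripper_width: 0.0004
```

```bash
python3 - <<'E'
from c import *
apply([0,0,0,-.036,-.077,0])
obs()
# plan arc: gaps
for th in [.6,.5,.4,.3,.25]:
    p,y=tcp_for(th,0);print(th,p,y,np.hypot(*p))
E
```

```text
t 6.0 pos [ 0.4366 -0.0958  0.0646] err [-0.0021  0.0014  0.0126] yaw -0.6412017075943384 F [ 0.2585 -0.2917 -0.5336] w 0.000393430290577563 q [ 0.0352  0.7238  0.1859  2.1335 -0.332   0.4101 -1.7166]
0.6 [ 0.4501 -0.1073] -0.5794 0.4627044368835717
0.5 [ 0.4578 -0.1139] -0.4794 0.47176660630513156
0.4 [ 0.4661 -0.1197] -0.3794 0.48127264418339616
0.3 [ 0.475  -0.1247] -0.2794 0.49110462913230607
0.25 [ 0.4796 -0.1268] -0.2294 0.4961069075530846
```

```bash
cat >> c.py <<'E'
def sync():
    s=env.observe();q=s['orientation'];json.dump([list(s['tool_pos']),[q[1],q[2],q[3],q[0]]],open('cmd.json','w'))
E
python3 - <<'E'
from c import *
sync()
p,y=tcp_for(.66,.009)
print(planT([*p,.052],y,.09),planT([*p,.05],y,.06))
E
```

```text
[ 0.019 -0.001  0.062 -0.001  0.007 -0.   ] [ 0.02  -0.001  0.072  0.011  0.033 -0.   ]
```

>>> {"name": "step_arm", "arguments": {"motion": [[[0, 0, 0, 0.015, 0, 0, 0], [0, 0, 0, 0.03, 0, 0, 0], [0, 0, 0, 0.045, 0, 0, 0], [0, 0.005, 0, 0.06, 0, 0, 0], [0, 0.01, 0, 0.07, 0, 0, 0], [0, 0.015, 0, 0.07, 0, 0, 0], [0, 0.015, 0, 0.07, 0, 0, 0], [0, 0.015, 0, 0.07, 0, 0, 0]]]}}

```text
time_s: 6.67
tool_pos: [0.4383, -0.0975, 0.0504]
orientation: [0.003, 0.948, -0.314, -0.048]
contact_force: [0.3, 1.1, -0.2]
gripper_width: -0.0002
```

```bash
python3 - <<'E'
from c import *
apply([.015,0,.07,0,0,0])
obs()
for th,t in [(.6,.08),(.5,.07),(.4,.05),(.3,.03),(.25,.02)]:
    p,y=tcp_for(th,0);print(th,p,planT([*p,.052],y,t))
E
```

```text
t 6.6667 pos [ 0.4383 -0.0975  0.0504] err [ 0.0006 -0.0003 -0.    ] yaw -0.6412599656140808 F [ 0.2581  1.1297 -0.2069] w -0.00022547417839724682 q [ 0.0485  0.7527  0.1708  2.1322 -0.3396  0.3806 -1.7082]
0.6 [ 0.4501 -0.1073] [ 0.079  0.004 -0.015  0.004  0.016 -0.057]
0.5 [ 0.4578 -0.1139] [ 0.129  0.007 -0.019  0.006  0.025 -0.153]
0.4 [ 0.4661 -0.1197] [ 0.18   0.006 -0.024  0.011  0.043 -0.248]
0.3 [ 0.475  -0.1247] [ 0.23  -0.001 -0.029  0.013  0.063 -0.344]
0.25 [ 0.4796 -0.1268] [ 0.255 -0.006 -0.031  0.013  0.073 -0.392]
```

>>> {"name": "step_arm", "arguments": {"motion": [[[0, 0.01, 0, -0.003, 0, 0.002, -0.007], [0, 0.02, 0.001, -0.005, 0.001, 0.004, -0.014], [0, 0.03, 0.001, -0.007, 0.001, 0.006, -0.021], [0, 0.04, 0.002, -0.009, 0.002, 0.008, -0.028], [0, 0.05, 0.002, -0.011, 0.002, 0.01, -0.036], [0, 0.06, 0.003, -0.013, 0.003, 0.012, -0.043], [0, 0.07, 0.003, -0.015, 0.004, 0.014, -0.05], [0, 0.079, 0.004, -0.015, 0.004, 0.016, -0.057]]]}}

```text
time_s: 7.33
tool_pos: [0.447, -0.105, 0.0516]
orientation: [0.001, 0.958, -0.285, -0.044]
contact_force: [-6.4, 5.2, 1.1]
gripper_width: 0.0001
```

```bash
python3 - <<'E'
from c import *
apply([.079,.004,-.015,.004,.016,-.057])
obs()
f=save('wrist','w4')
for th,t in [(.6,.08),(.5,.07),(.4,.05),(.3,.03),(.25,.02)]:
    p,y=tcp_for(th,0);print(th,p,planT([*p,.052],y,t))
E
```

```text
t 7.3333 pos [ 0.447  -0.105   0.0516] err [-0.0031  0.0024 -0.0005] yaw -0.5788761845696574 F [-6.3788  5.1619  1.1413] w 5.859133565445518e-05 q [ 0.0681  0.7529  0.1599  2.112  -0.3098  0.388  -1.6653]
0.6 [ 0.4501 -0.1073] [-0. -0.  0. -0. -0. -0.]
0.5 [ 0.4578 -0.1139] [ 0.05   0.006 -0.003  0.003  0.009 -0.096]
0.4 [ 0.4661 -0.1197] [ 0.101  0.008 -0.007  0.007  0.027 -0.191]
0.3 [ 0.475  -0.1247] [ 0.151  0.004 -0.011  0.01   0.046 -0.287]
0.25 [ 0.4796 -0.1268] [ 0.176  0.001 -0.013  0.01   0.056 -0.335]
```

View pics/w4.png

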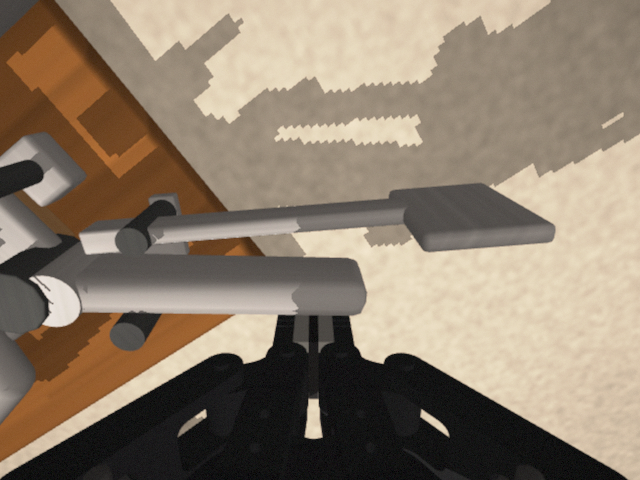

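>>> {"name": "step_arm", "arguments": {"motion": [[[0, 0.013, 0.001, -0.001, 0.001, 0.003, -0.024], [0, 0.025, 0.003, -0.002, 0.002, 0.005, -0.048], [0, 0.038, 0.004, -0.002, 0.002, 0.007, -0.072], [0, 0.05, 0.006, -0.003, 0.003, 0.009, -0.096], [0, 0.063, 0.006, -0.004, 0.004, 0.013, -0.12], [0, 0.076, 0.007, -0.005, 0.005, 0.018, -0.144], [0, 0.088, 0.007, -0.006, 0.006, 0.022, -0.168], [0, 0.101, 0.008, -0.007, 0.007, 0.027, -0.191]]]}}

```text
time_s: 8.05
tool_pos: [0.4615, -0.1173, 0.0511]
orientation: [-0.003, 0.982, -0.187, -0.031]
contact_force: [-6.5, 5.9, 0.1]
gripper_width: -0.0001
```

```bash
python3 - <<'E'
from c import *
apply([.101,.008,-.007,.007,.027,-.191])
obs()
for th,t in [(.35,.04),(.3,.03),(.25,.02),(.2,.01)]:
    p,y=tcp_for(th,0);print(th,p,planT([*p,.052],y,t))
E
```

```text
t 8.05 pos [ 0.4615 -0.1173  0.0511] err [-0.0047  0.0025 -0.0008] yaw -0.3772698209540055 F [-6.5354  5.8977  0.097 ] w -6.178843360085856e-05 q [ 0.1183  0.7537  0.1124  2.0889 -0.2247  0.3725 -1.5328]
0.35 [ 0.4705 -0.1223] [ 0.025  0.004 -0.001  0.001  0.01  -0.048]
0.3 [ 0.475  -0.1247] [ 0.05   0.006 -0.003  0.002  0.019 -0.096]
0.25 [ 0.4796 -0.1268] [ 0.075  0.008 -0.004  0.002  0.029 -0.144]
0.2 [ 0.4843 -0.1287] [ 0.101  0.008 -0.005  0.002  0.039 -0.191]
```

>>> {"name": "step_arm", "arguments": {"motion": [[[0, 0.01, 0.001, 0, 0, 0.003, -0.018], [0, 0.019, 0.003, -0.001, 0.001, 0.007, -0.036], [0, 0.028, 0.004, -0.001, 0.001, 0.011, -0.054], [0, 0.038, 0.005, -0.002, 0.001, 0.014, -0.072], [0, 0.047, 0.006, -0.002, 0.002, 0.018, -0.09], [0, 0.057, 0.007, -0.003, 0.002, 0.022, -0.108], [0, 0.066, 0.008, -0.003, 0.002, 0.026, -0.126], [0, 0.075, 0.008, -0.004, 0.002, 0.029, -0.144]]]}}

```text
time_s: 8.72
tool_pos: [0.4765, -0.1258, 0.0512]
orientation: [-0.002, 0.993, -0.113, -0.013]
contact_force: [-5.0, 2.4, -1.6]
gripper_width: 0.0002
```

```bash
python3 - <<'E'
from c import *
apply([.075,.008,-.004,.002,.029,-.144])
obs();save('wrist','w5')
for th,t in [(.22,.015),(.2,.01),(.17,.0),(.15,0)]:
    p,y=tcp_for(th,0);print(th,p,planT([*p,.052],y,t))
E
```

```text
t 8.7167 pos [ 0.4765 -0.1258  0.0512] err [-0.003   0.0011 -0.0008] yaw -0.22728495941312843 F [-5.0361  2.423  -1.6368] w 0.00021178722697396036 q [ 0.1506  0.7537  0.0775  2.0739 -0.1617  0.3468 -1.4373]
0.22 [ 0.4824 -0.128 ] [ 0.015  0.002 -0.    -0.     0.005 -0.028]
0.2 [ 0.4843 -0.1287] [ 0.025  0.004 -0.    -0.     0.009 -0.047]
0.17 [ 0.4872 -0.1297] [ 0.041  0.005 -0.001 -0.001  0.019 -0.076]
0.15 [ 0.4891 -0.1303] [ 0.051  0.006 -0.001 -0.001  0.019 -0.095]
```

View pics/w5.png

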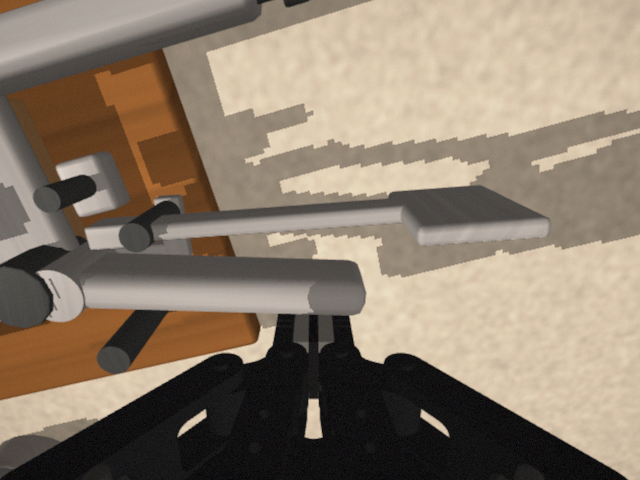

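>>> {"name": "step_arm", "arguments": {"motion": [[[0, 0.004, 0.001, 0, 0, 0.002, -0.007], [0, 0.008, 0.001, 0, 0, 0.003, -0.014], [0, 0.012, 0.002, 0, 0, 0.004, -0.021], [0, 0.015, 0.002, 0, 0, 0.005, -0.028], [0, 0.015, 0.002, 0, 0, 0.005, -0.028], [0, 0.015, 0.002, 0, 0, 0.005, -0.028], [0, 0.015, 0.002, 0, 0, 0.005, -0.028], [0, 0.015, 0.002, 0, 0, 0.005, -0.028]]]}}

```text
time_s: 9.43
tool_pos: [0.4831, -0.1284, 0.0521]
orientation: [-0.001, 0.995, -0.1, -0.007]
contact_force: [-2.5, 0.2, -2.8]
gripper_width: -0.0003
```

```bash
python3 - <<'E'
from c import *
apply([.015,.002,0,0,.005,-.028])
obs()
for th,t in [(.2,.01),(.18,0),(.16,0)]:
    p,y=tcp_for(th,0);print(th,p,planT([*p,.052],y,t))
E
```

```text
t 9.4333 pos [ 0.4831 -0.1284  0.0521] err [ 0.0007 -0.0005  0.0001] yaw -0.1999352280781237 F [-2.5364  0.229  -2.7856] w -0.00032840630420924677 q [ 0.1558  0.7532  0.0723  2.0665 -0.1497  0.3405 -1.4202]
0.2 [ 0.4843 -0.1287] [ 0.01   0.002 -0.    -0.     0.004 -0.019]
0.18 [ 0.4863 -0.1294] [ 0.02   0.003 -0.    -0.001  0.014 -0.038]
0.16 [ 0.4882 -0.13  ] [ 0.031  0.005 -0.001 -0.001  0.014 -0.058]
```

>>> {"name": "step_arm", "arguments": {"motion": [[[0, 0.003, 0, 0, 0, 0.001, -0.005], [0, 0.005, 0.001, 0, 0, 0.002, -0.01], [0, 0.008, 0.001, 0, 0, 0.003, -0.015], [0, 0.01, 0.002, 0, 0, 0.004, -0.019], [0, 0.01, 0.002, 0, 0, 0.004, -0.019], [0, 0.01, 0.002, 0, 0, 0.004, -0.019], [0, 0.01, 0.002, 0, 0, 0.004, -0.019], [0, 0.01, 0.002, 0, 0, 0.004, -0.019]]]}}

```text
time_s: 10.1
tool_pos: [0.4849, -0.129, 0.052]
orientation: [-0.001, 0.996, -0.09, -0.005]
contact_force: [-2.1, -0.9, -0.9]
gripper_width: 0.0002
```

```bash
python3 - <<'E'
from c import *
apply([.01,.002,0,0,.004,-.019])
obs();save('wrist','w6')
for th,t in [(.18,0),(.16,0)]:
    p,y=tcp_for(th,0);print(th,p,planT([*p,.052],y,t))
E
```

```text
t 10.1 pos [ 0.4849 -0.129   0.052 ] err [ 0.0007 -0.0003  0.0001] yaw -0.17980542304634253 F [-2.099  -0.8574 -0.89  ] w 0.00020029958731170684 q [ 0.1598  0.7535  0.0671  2.0648 -0.1415  0.3374 -1.4078]
0.18 [ 0.4863 -0.1294] [ 0.01   0.002 -0.    -0.001  0.01  -0.019]
0.16 [ 0.4882 -0.13  ] [ 0.02   0.003 -0.001 -0.001  0.01  -0.039]
```

View pics/w6.png

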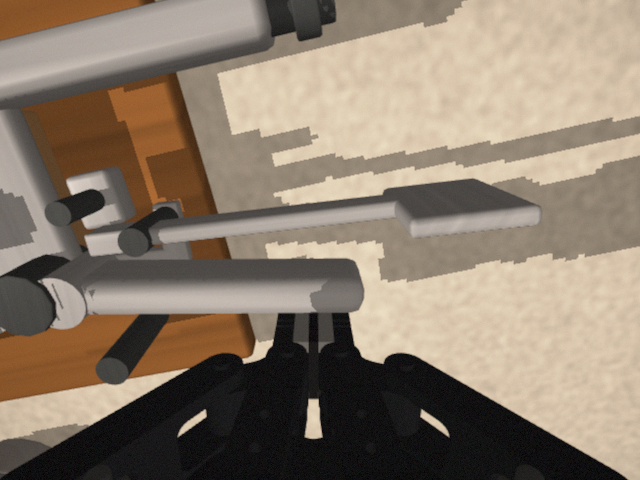

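>>> {"name": "step_arm", "arguments": {"motion": [[[0, 0.003, 0, 0, 0, 0.001, -0.005], [0, 0.005, 0.001, 0, 0, 0.002, -0.01], [0, 0.008, 0.001, 0, 0, 0.003, -0.015], [0, 0.01, 0.002, 0, 0, 0.004, -0.019], [0, 0.01, 0.002, 0, 0, 0.004, -0.019], [0, 0.01, 0.002, 0, 0, 0.004, -0.019], [0, 0.01, 0.002, 0, 0, 0.004, -0.019], [0, 0.01, 0.002, 0, 0, 0.004, -0.019]]]}}

```text
time_s: 10.82
tool_pos: [0.4869, -0.1294, 0.052]
orientation: [-0.001, 0.997, -0.08, -0.003]
contact_force: [-2.4, 0.5, -0.7]
gripper_width: -0.0005
```

```bash
python3 - <<'E'
from c import *
apply([.01,.002,0,0,.004,-.019])
obs();save('wrist','w7')
a=cv2.imread('pics/w6.png')[220:380,200:440];b=cv2.imread('pics/w7.png')[220:380,200:440]
cv2.imwrite('pics/cmp7.png',cv2.resize(np.hstack([a,b]),(768,256)))
E
```

```text
t 10.8167 pos [ 0.4869 -0.1294  0.052 ] err [ 0.0007 -0.      0.0001] yaw -0.1596181639387186 F [-2.3625  0.527  -0.7097] w -0.0004670054107191541 q [ 0.1637  0.7537  0.0619  2.063  -0.1333  0.3343 -1.3953]
```

View pics/cmp7.png

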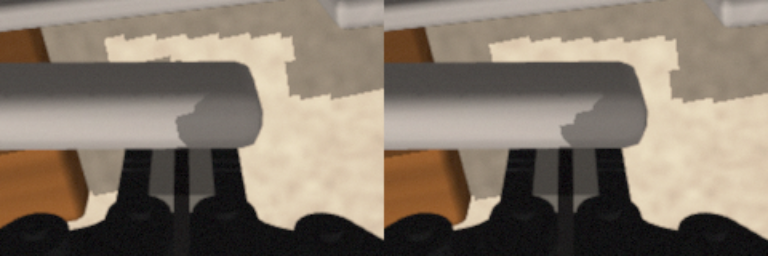

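>>> {"name": "step_arm", "arguments": {"motion": [[[0, 0.003, 0, 0, 0, 0, -0.005], [0, 0.005, 0, 0, 0, 0, -0.01], [0, 0.008, 0.001, 0, 0, 0, -0.015], [0, 0.01, 0.001, 0, 0, 0, -0.019], [0, 0.01, 0.001, 0, 0, 0, -0.019], [0, 0.01, 0.001, 0, 0, 0, -0.019], [0, 0.01, 0.001, 0, 0, 0, -0.019], [0, 0.01, 0.001, 0, 0, 0, -0.019]]]}}

```text
time_s: 11.53
tool_pos: [0.4888, -0.1301, 0.052]
orientation: [-0.001, 0.998, -0.07, -0.003]
contact_force: [-0.4, -0.6, -0.9]
gripper_width: -0.0003
```

```bash
cat > n.py <<'E'
from c import *
a=[float(x) for x in sys.argv[2:8]]
apply(a);obs();save('wrist','w'+sys.argv[1])
k=int(sys.argv[1])
A=cv2.imread(f'pics/w{k-1}.png')[220:380,200:440];b=cv2.imread(f'pics/w{k}.png')[220:380,200:440]
cv2.imwrite(f'pics/cmp{k}.png',cv2.resize(np.hstack([A,b]),(768,256)))
E
python3 n.py 8 .01 .001 0 0 0 -.019
```

```text
t 11.5333 pos [ 0.4888 -0.1301  0.052 ] err [ 0.0007 -0.0001  0.0001] yaw -0.13987606756578327 F [-0.4177 -0.5669 -0.8545] w -0.00031486784539352594 q [ 0.1664  0.7548  0.0586  2.0576 -0.1245  0.3381 -1.3839]
```

View pics/cmp8.png

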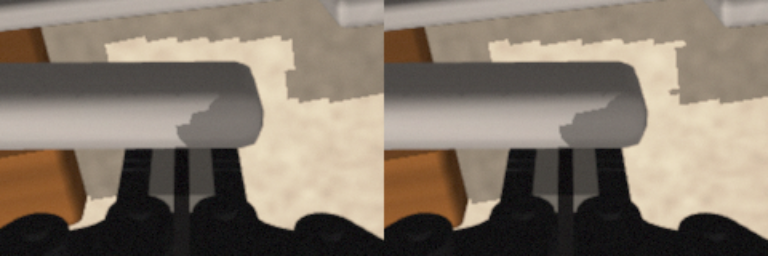

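>>> {"name": "step_arm", "arguments": {"motion": [[[0, 0.002, 0, 0, 0, 0, -0.003], [0, 0.004, 0, 0, 0, 0, -0.006], [0, 0.006, 0, 0, 0, 0, -0.009], [0, 0.006, 0, 0, 0, 0, -0.011], [0, 0.006, 0, 0, 0, 0, -0.011], [0, 0.006, 0, 0, 0, 0, -0.011], [0, 0.006, 0, 0, 0, 0, -0.011], [0, 0.006, 0, 0, 0, 0, -0.011]]]}}

```text
time_s: 12.25
tool_pos: [0.4899, -0.1303, 0.052]
orientation: [-0.001, 0.998, -0.064, -0.003]
contact_force: [-1.3, 0.5, 0.2]
gripper_width: -0.0002
```

```bash
python3 n.py 9 .006 0 0 0 0 -.011
```

```text
t 12.25 pos [ 0.4899 -0.1303  0.052 ] err [ 0.0006 -0.0002  0.0001] yaw -0.12840807952698857 F [-1.2732  0.4591  0.1768] w -0.0001501621972797083 q [ 0.1676  0.7556  0.0566  2.0544 -0.1195  0.3405 -1.3774]
```

View pics/cmp9.png

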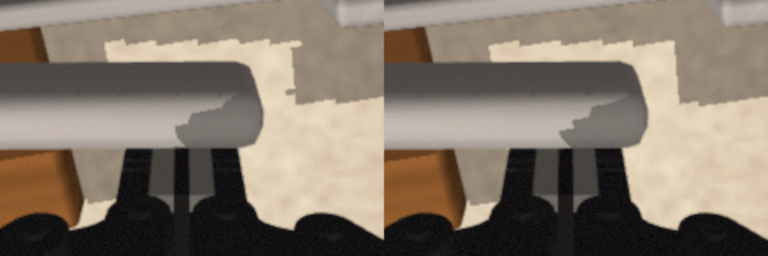

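>>> {"name": "step_arm", "arguments": {"motion": [[[0, 0.002, 0, 0, 0, 0, -0.004], [0, 0.004, 0, 0, 0, 0, -0.008], [0, 0.006, 0.001, 0, 0, 0, -0.012], [0, 0.008, 0.001, 0, 0, 0, -0.015], [0, 0.008, 0.001, 0, 0, 0, -0.015], [0, 0.008, 0.001, 0, 0, 0, -0.015], [0, 0.008, 0.001, 0, 0, 0, -0.015], [0, 0.008, 0.001, 0, 0, 0, -0.015]]]}}

```text
time_s: 12.97
tool_pos: [0.4915, -0.1306, 0.0519]
orientation: [-0.001, 0.998, -0.056, -0.003]
contact_force: [0.1, -0.4, -0.4]
gripper_width: -0.0001
```

```bash
python3 n.py 10 .008 0.001 0 0 0 -.015
```

```text
t 12.9667 pos [ 0.4915 -0.1306  0.0519] err [ 0.0006 -0.0001  0.    ] yaw -0.11262122745472493 F [ 0.0878 -0.4378 -0.3613] w -6.370341086467546e-05 q [ 0.1697  0.7566  0.0536  2.05   -0.1127  0.3436 -1.3683]
```

View pics/cmp10.png

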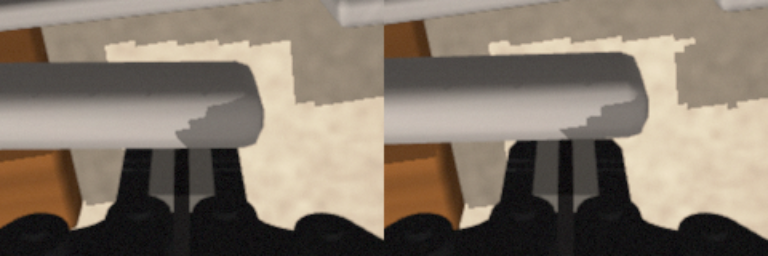

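>>> {"name": "step_arm", "arguments": {"motion": [[[0, -0.03, 0, 0, 0, 0, 0], [0, -0.08, 0, 0, 0, 0, 0], [0, -0.13, 0, 0, 0, 0, 0], [0, -0.15, 0, -0.1, 0, 0, 0], [0, -0.15, 0, -0.22, 0, 0, 0], [0, -0.15, 0, -0.34, 0, 0, 0], [0, -0.15, 0, -0.46, 0, 0, 0], [0, -0.15, 0, -0.5, 0, 0, 0]]]}}

```text
time_s: 13.68
tool_pos: [0.463, -0.1279, 0.1548]
orientation: [-0.001, 0.998, -0.056, -0.001]
contact_force: [-0.3, -0.7, 0.1]
gripper_width: 0.0
```

```bash
python3 - <<'E'
from c import *
apply([-.15,0,-.5,0,0,0]);obs();save('wrist','w11');f=save('top','t11')
cv2.imwrite('pics/t11c.png',cv2.resize(f['image'][170:350,190:430],(800,600),interpolation=cv2.INTER_CUBIC))
E
```

```text
t 13.6833 pos [ 0.463  -0.1279  0.1548] err [ 0.0013 -0.0005  0.0027] yaw -0.11293056310920885 F [-0.31   -0.682   0.1359] w 4.180519937972705e-06 q [ 0.1497  0.5424  0.0892  2.0749 -0.093   0.5298 -1.3772]
```

View pics/w11.png

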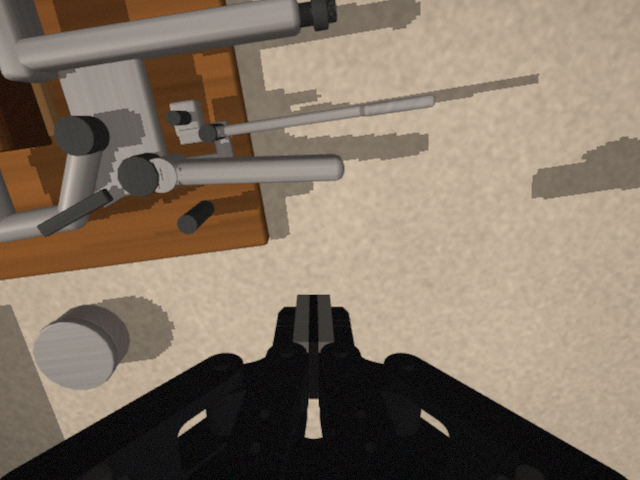

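View pics/t11c.png

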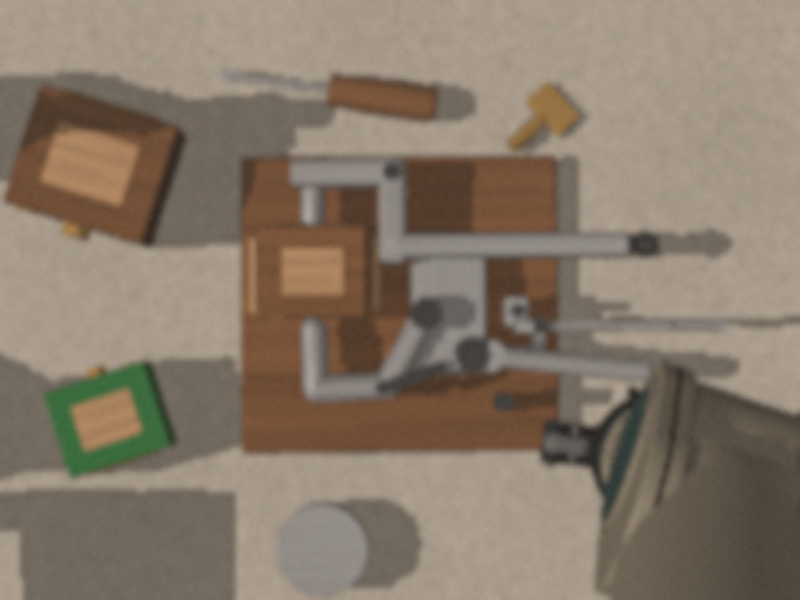

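```bash
python3 - <<'E'
from c import *
sync()
s=env.observe();q=s['orientation'];Tt=np.eye(4);Tt[:3,:3]=Ro.from_quat([q[1],q[2],q[3],q[0]]).as_matrix();Tt[:3,3]=s['tool_pos']
f=viewer.grab_frame('wrist');T=Tt@f['T_tool_cam'];K=f['K'];d=f['range_z']
v,u=np.mgrid[0:480,0:640]
P=np.stack([(u-K[0,2])/K[0,0]*d,(v-K[1,2])/K[1,1]*d,d],-1)@T[:3,:3].T+T[:3,3]
L=(P[...,:2]-O)@rot(YAW)
def rep(nm,m):
    q=P[m];l=L[m];print(nm,m.sum(),'w',q.min(0),q.max(0),'clamp',l.min(0),l.max(0))
    g=cv2.fitLine((l*1000).astype(np.float32),cv2.DIST_HUBER,0,.01,.01).ravel();print(g,np.arctan(g[0]/g[1]))
rep('tab',(P[...,2]>.064)&(P[...,2]<.09)&(u>350)&(u<450)&(v<125)&(v>80))
rep('handle',(P[...,2]>.045)&(P[...,2]<.065)&(u>200)&(u<350)&(v<190)&(v>148))
rep('fixed',(P[...,2]>.045)&(P[...,2]<.065)&(u>60)&(u<298)&(v<75)&(v>0))
rep('screw',(P[...,2]>.03)&(P[...,2]<.065)&(u>302)&(u<345)&(v<40))
E
```

```text
tab 918 w [ 0.537  -0.1978  0.0652] [ 0.5437 -0.1622  0.078 ] clamp [ 0.0143 -0.1647] [ 0.0205 -0.1291]
[   0.0079   -1.       17.4008 -146.3962] -0.007907108
handle 3517 w [ 0.5023 -0.1513  0.0451] [ 0.5224 -0.0659  0.057 ] clamp [-0.0199 -0.1176] [ 0.0018 -0.0322]
[  0.1012   0.9949  -8.5668 -75.6049] 0.10137268
fixed 8471 w [ 0.5813 -0.1342  0.045 ] [ 0.6007 -0.0009  0.0569] clamp [ 0.0619 -0.1023] [0.0792 0.0313]
[  0.0064  -1.      69.0802 -38.7311] -0.00638719
screw 917 w [ 0.584  -0.1548  0.0349] [ 0.5988 -0.1359  0.0515] clamp [ 0.0618 -0.1228] [ 0.0768 -0.1037]
[   0.0319    0.9995   68.6248 -113.3911] 0.031894285
```

```bash
python3 - <<'E'
from c import *
p=w(.051,-.150);print(p,planT([*p,.155],YAW),planT([*p,.065],YAW))
E
```

```text
[ 0.574  -0.1824] [ 0.583  0.209 -0.01  -0.001  0.002 -0.127] [ 0.584  0.21   0.44  -0.001  0.002 -0.127]
```

>>> {"name": "step_arm", "arguments": {"motion": [[[0, 0.08, 0.03, 0, 0, 0, -0.016], [0, 0.17, 0.06, 0, 0, 0, -0.032], [0, 0.26, 0.09, 0, 0, 0, -0.048], [0, 0.35, 0.12, 0, 0, 0, -0.064], [0, 0.44, 0.15, 0, 0, 0, -0.08], [0, 0.52, 0.18, 0, 0, 0, -0.1], [0, 0.583, 0.209, 0, 0, 0, -0.127], [0, 0.583, 0.209, 0, 0, 0, -0.127]]]}}

```text
time_s: 14.5
tool_pos: [0.5746, -0.1835, 0.1492]
orientation: [-0.001, 1.0, 0.01, -0.003]
contact_force: [0.2, -0.4, -0.2]
gripper_width: -0.0
```

```bash
python3 - <<'E'
from c import *
sync();obs();f=save('wrist','w12')
p=w(.051,-.150);print(planT([*p,.065],YAW))
E
```

```text
t 14.5 pos [ 0.5746 -0.1835  0.1492] err [0. 0. 0.] yaw 0.020146094856797397 F [ 0.1896 -0.4226 -0.1606] w -3.288991210927552e-05 q [ 0.2305  0.6872  0.0519  1.7421 -0.0503  0.7197 -1.242 ]
[-0.001 -0.005  0.421 -0.002  0.005 -0.   ]
```

View pics/w12.png

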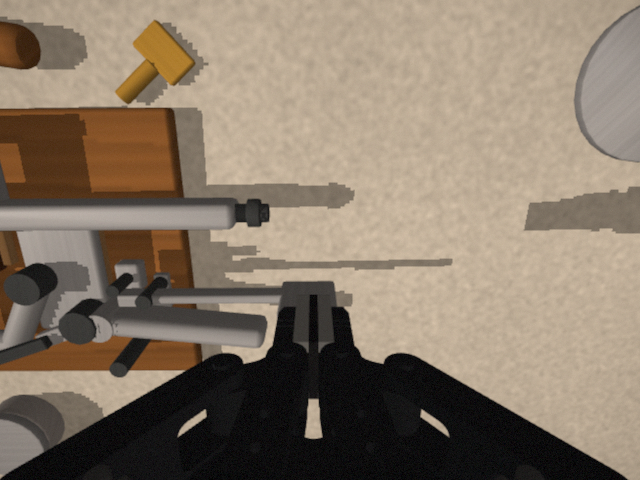

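>>> {"name": "step_arm", "arguments": {"motion": [[[0, 0, 0, 0.06, 0, 0, 0], [0, 0, 0, 0.12, 0, 0, 0], [0, 0, 0, 0.18, 0, 0, 0], [0, 0, 0, 0.24, 0, 0, 0], [0, 0, 0, 0.3, 0, 0, 0], [0, 0, 0, 0.36, 0, 0, 0], [0, 0, 0, 0.42, 0, 0, 0], [0, 0, 0, 0.42, 0, 0, 0]]]}}

```text
time_s: 15.22
tool_pos: [0.571, -0.1814, 0.0644]
orientation: [-0.002, 1.0, 0.01, -0.005]
contact_force: [0.0, 1.3, 0.1]
gripper_width: -0.0002
```

```bash
python3 - <<'E'
from c import *
sync();obs();f=save('wrist','w13');save('side','s13')
cv2.imwrite('pics/s13c.png',cv2.resize(cv2.imread('pics/s13.png')[160:310,250:450],(800,600)))
E
```

```text
t 15.2167 pos [ 0.571  -0.1814  0.0644] err [0. 0. 0.] yaw 0.020409765111354006 F [0.001  1.2972 0.0749] w -0.0001650261618079678 q [ 0.2363  0.8093  0.0402  1.7902 -0.0568  0.5538 -1.2377]
```

View pics/w13.png

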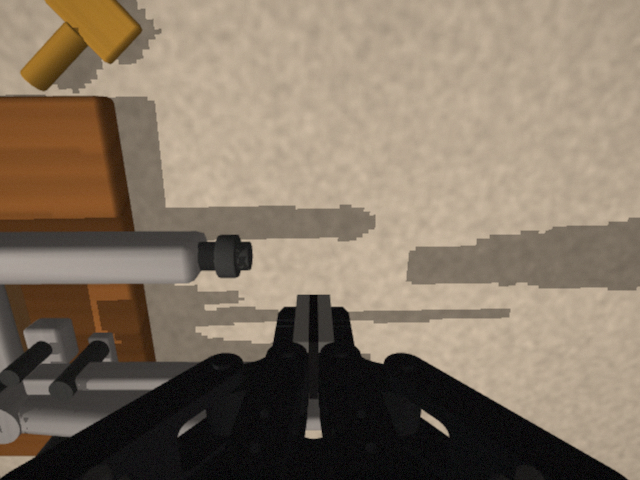

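View pics/s13c.png

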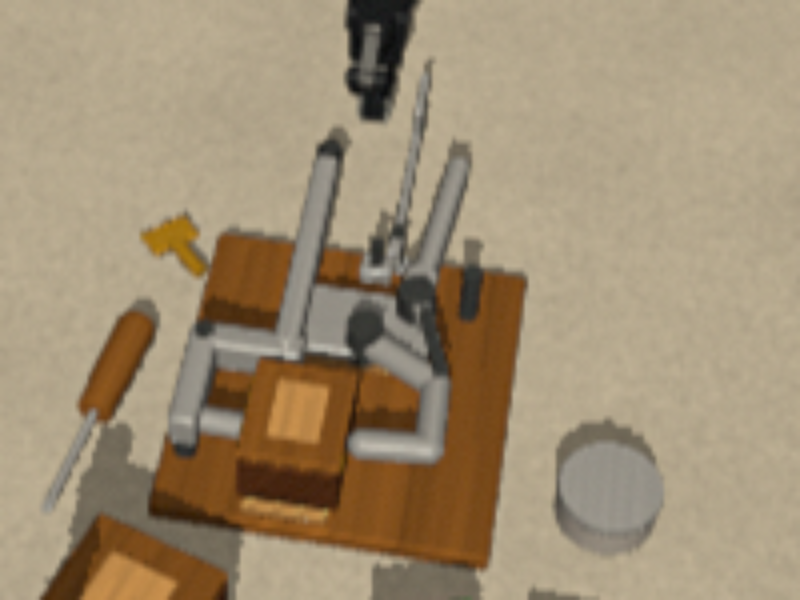

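>>> {"name": "step_arm", "arguments": {"motion": [[[0, -0.015, 0, 0, 0, 0, 0], [0, -0.03, 0, 0, 0, 0, 0], [0, -0.045, 0, 0, 0, 0, 0], [0, -0.06, 0, 0, 0, 0, 0], [0, -0.075, 0, 0, 0, 0, 0], [0, -0.09, 0, 0, 0, 0, 0], [0, -0.105, 0, 0, 0, 0, 0], [0, -0.12, 0, 0, 0, 0, 0]]]}}

```text
time_s: 15.98
tool_pos: [0.5486, -0.1825, 0.0676]
orientation: [-0.001, 1.0, 0.01, -0.003]
contact_force: [0.5, 0.3, 0.2]
gripper_width: -0.0002
```

```bash
python3 - <<'E'
from c import *
obs();f=save('wrist','w14');save('side','s14')
cv2.imwrite('pics/s14c.png',cv2.resize(cv2.imread('pics/s14.png')[160:310,250:450],(800,600)))
E
```

```text
t 15.9833 pos [ 0.5486 -0.1825  0.0676] err [-0.0224 -0.0011  0.0032] yaw 0.020295603226646478 F [0.5103 0.2839 0.2017] w -0.00023502860330106777 q [ 0.2496  0.7832  0.037   1.8538 -0.0547  0.5113 -1.2268]
```

View pics/s14c.png

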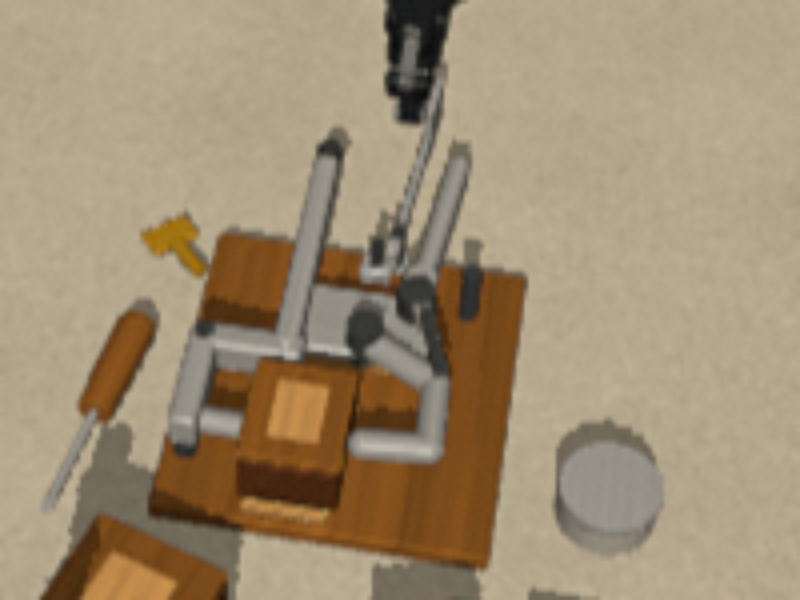

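>>> {"name": "step_arm", "arguments": {"motion": [[[0, -0.015, 0, 0, 0, 0, 0], [0, -0.03, 0, 0, 0, 0, 0], [0, -0.045, 0, 0, 0, 0, 0], [0, -0.06, 0, 0, 0, 0, 0], [0, -0.075, 0, 0, 0, 0, 0], [0, -0.09, 0, 0, 0, 0, 0], [0, -0.1, 0, 0, 0, 0, 0], [0, -0.1, 0, 0, 0, 0, 0]]]}}

```text
time_s: 16.75
tool_pos: [0.528, -0.183, 0.0676]
orientation: [-0.001, 1.0, 0.01, -0.003]
contact_force: [0.5, -0.2, -0.5]
gripper_width: -0.0
```

```bash
python3 - <<'E'
from c import *
sync();obs();f=save('wrist','w15');save('side','s15')
cv2.imwrite('pics/s15c.png',cv2.resize(cv2.imread('pics/s15.png')[160:310,250:450],(800,600)))
E
```

```text
t 16.75 pos [ 0.528  -0.183   0.0676] err [0. 0. 0.] yaw 0.019938029067441552 F [ 0.4716 -0.1582 -0.4633] w -2.2237136590308428e-05 q [ 0.2616  0.7665  0.0343  1.9069 -0.0528  0.476  -1.2174]
```

View pics/s15c.png

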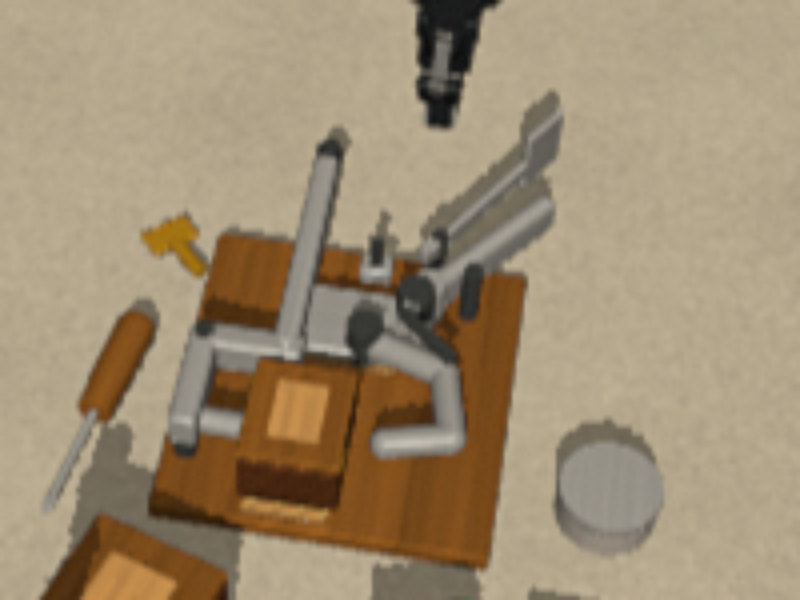

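The jaw has sprung open, with the handle back at full splay. The brass bush no longer stands out of the box at about (355,440). I'll retreat upward.

>>> {"name": "step_arm", "arguments": {"motion": [[[0, 0.01, 0, -0.1, 0, 0, 0], [0, 0.02, 0, -0.25, 0, 0, 0], [0, 0.02, 0, -0.4, 0, 0, 0], [0, 0.02, 0, -0.55, 0, 0, 0], [0, 0.02, 0, -0.7, 0, 0, 0], [0, 0.02, 0, -0.8, 0, 0, 0], [0, 0.02, 0, -0.8, 0, 0, 0], [0, 0.02, 0, -0.8, 0, 0, 0]]]}}

```text
time_s: 17.52
tool_pos: [0.5345, -0.1833, 0.2288]
orientation: [-0.001, 1.0, 0.01, -0.001]
contact_force: [0.0, -0.3, -0.4]
gripper_width: 0.0001
```

```bash
python3 - <<'E'
from c import *
sync();obs();a=save('side','s16')['image'];b=save('top','t16')['image']
cv2.imwrite('pics/f16.png',np.hstack([cv2.resize(a[230:310,280:360],(390,390),interpolation=cv2.INTER_CUBIC),cv2.resize(b[200:320,250:370],(390,390),interpolation=cv2.INTER_CUBIC)]))
o=cv2.imread('pics/side0.png');cv2.imwrite('pics/f0.png',cv2.resize(o[230:310,280:360],(390,390),interpolation=cv2.INTER_CUBIC))
E
```

```text
t 17.5167 pos [ 0.5345 -0.1833  0.2288] err [0. 0. 0.] yaw 0.020451417399188064 F [ 0.0415 -0.2559 -0.4401] w 0.00011612727002000064 q [ 0.2429  0.5331  0.0579  1.7818 -0.0407  0.8309 -1.2301]
```

View pics/f16.png

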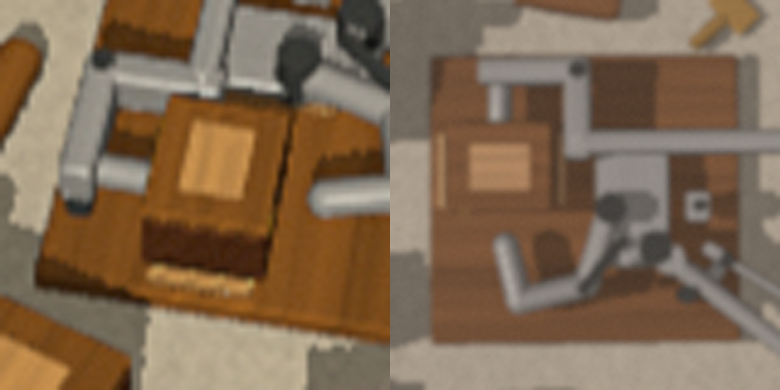

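View pics/f0.png

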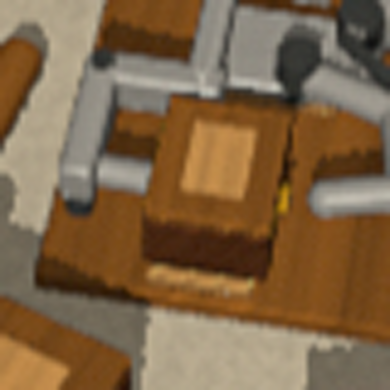

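The close-ups show the brass at (285,198) in the first picture and none in the last. The box still stands in its place and the jaw is open, so I'm handing the job in.

```bash
python3 -c "
from station import order
print(order.close_job())"
```

```text
the job is handed in; nothing more can be done
None
```

The job is done and handed in at about 17.6 s: the bush is pressed in, the pliers locked on their own, and the release lever sprang the jaw open again.

- **Closing:** I pushed the moving handle with the shut fingers. The measured force, read at the end of each move, peaked at about 9 N and faded to nothing. The handle then ran on ahead of the fingers by itself, with the centre line about 0.10 rad short of the clamp's -y axis.
- **Hand off:** I backed the hand away for about 2 s. Top and side pictures showed the handle staying locked and the jaw against the box.
- **Release:** I pushed the lever tab outwards from its inner side, and no force above about 0.5 N showed in the end-of-move readings. The handle went back to full splay and I withdrew the hand upwards.

**Last checks:** the brass that stood proud of the box at the start no longer shows. The box stands in its place, the jaw is open, and nothing near the clamp looked moved. The robot was touching nothing, with about 0.5 N at the wrist, which is noise.

**What I could not check:** I judged the bush depth by eye from the pictures, not by a measurement. The force was not recorded within a move, so short peaks between readings would not have shown.

**Disagreements:** the wrist-camera positions were about 2 to 3 mm off the top-camera ones in x, within the margins I used. Early on, the arm could not get low enough close to the base, so I tilted the tool slightly for the first part of the push.

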